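# Punch the two marked spots of a dye-clamp plate on the bench punch

### The job

Mark the plywood clamping plate for drilling on the green bench punch. Keeping the plate flat on the table, push it back flush against the aluminium fence, slide it along until the blue dot is under the punch tip and press the black knob down until the tip bears on the dot; let the punch spring up, slide the plate on until the red dot is under the tip and punch that too. Punch nowhere else on the plate, leave the plate lying there against the fence with the punch up, and do not disturb the bottle, thread cone, dye pot and cup standing round the work.

Things in the scene. Friction and masses are not known exactly. Their poses are not given: they have to be found in the camera images.
- press: Green bench punch fixed to the table. Origin on the table straight under the punch tip, z up, x towards its column. Foot (130 mm wide) and column (34 mm wide) stand behind the fence at x = 72 to 157 mm; an arm 28 mm wide, 109 to 139 mm high, reaches from it to the upright ram guide (32 mm diameter, 94 to 146 mm high) over the origin. The work slides on the bare table.
- fence_mid (a point): Middle of the top front edge of the aluminium fence that belongs to the press: a straight bar 360 mm long along the press's y (from -135 to +225 mm), 12 mm thick, 22 mm high. Its front face, against which the plate is pushed, looks to the press's -x and lies at press x = +60 mm.
- ram (a joint): Travel of the sprung punch straight down, in m: 0 = up (where the spring returns it), grows as the knob is pressed, at most 0.027. Pressing takes about 1.5 N at first and 3.5 N after 20 mm, where the tip meets the top of the plate; then it stops hard. A press of 6 to 15 N on the knob is plenty.
- punch_tip (a point): Lower end of the 10 mm steel punch, ground to a point; 38 mm above the table when up, so 20 mm above the plate. It moves only up and down, over the press's origin.
- knob_top (a point): Centre of the top of the black mushroom knob (48 mm diameter, 22 mm high), 200 mm above the table when up, straight above the punch tip. Press it down from above.
- plate: Loose plywood plate, 120 mm (its x) by 200 mm (its y) by 18 mm thick, 0.2 to 0.35 kg, flat on the table in front of the fence, up to 0.3 rad askew and left (press +y) of where it is needed. Origin: centre of its underside. Flush with the fence, its axes are parallel to the press's and its origin is at press x = 0; both dots are then in line with the tip.
- blue_dot (a point): Centre of the blue painted dot, 14 mm diameter, on the plate's top at plate x = 0, y = -65 mm: the dot near the right end. To be punched first.
- red_dot (a point): Centre of the red painted dot, 14 mm diameter, on the plate's top at plate x = 0, y = +15 mm: the dot near the middle. To be punched second.
- bottle_green: Bystander: squeeze bottle with pale green dye and a blue cap, 67 mm diameter, 193 mm high, behind and to the right of the punch. Origin at the centre of its foot.
- thread_cone: Bystander: cream cone of thread, 60 mm diameter, 82 mm high, behind the fence. Origin at the centre of its foot.
- dye_pot_2: Bystander: squat screw pot with a cream lid, 60 mm diameter, 52 mm high, right of the punch. Origin at the centre of its foot.
- cup_0: Bystander: thin clear cup with a pink rest, 70 mm diameter, 81 mm high, to the right in front of the punch. Origin at the centre of its foot.

How it is judged:
On the way, in this order (a step that is already met when the one before it is completed fails the run):
1. the plate lies flush against the fence (x of plate in the frame of press above -0.006 m and angle between the x axis of plate and the x axis of press, either way round below 0.05 rad), for 0.2 s.
2. the punch is pressed onto the blue dot (horizontal distance between punch_tip and blue_dot below 0.007 m and contact force between ram and plate above 1 N), for 0.05 s.
3. the punch is up again and the red dot is under its tip (horizontal distance between punch_tip and red_dot below 0.007 m and value of joint ram below 0.004 m), for 0.2 s.
4. the punch is pressed onto the red dot (horizontal distance between punch_tip and red_dot below 0.007 m and contact force between ram and plate above 1 N), for 0.05 s.
At the end, for the whole second after the job is handed in: Both dots have been punched, blue then red, each with the tip within 7 mm of the dot's centre; the plate lies still, flat on the table against the fence (origin within 8 mm, 0.06 rad) with the red dot under the tip (within 8 mm), and the punch is up (within 4 mm) (horizontal distance between punch_tip and red_dot below 0.008 m and x of plate in the frame of press above -0.008 m and angle between the x axis of plate and the x axis of press, either way round below 0.06 rad and height (world z) of plate below 0.004 m and value of joint ram below 0.004 m and linear speed of plate below 0.02 m/s); the robot touches nothing.
It fails at once if the punch is pressed on the plate beside the dots (more than 9 mm from both centres) (contact force between ram and plate above 1 N and horizontal distance between punch_tip and blue_dot above 0.009 m and horizontal distance between punch_tip and red_dot above 0.009 m).
It fails at once if the plate is lifted off the table (15 mm) or tipped (0.15 rad) (height (world z) of plate above 0.015 m or angle between plate's own z axis and vertical above 0.15 rad).
It fails at once if a bystander is moved by more than 30 mm or tipped (distance of any of bottle_green, thread_cone, dye_pot_2, cup_0 from where it was at the start of the episode above 0.03 m or angle between any of bottle_green, thread_cone, dye_pot_2, cup_0's own z axis and vertical above 0.4 rad).
It also fails if it takes over 72 s, if anything falls off the work surface, if the arm or the gripper's body presses on something with over 40 N, if the wrist force passes 120 N, or if a joint passes its speed limit or range.

### The arm

A 6-joint arm with a two-finger parallel gripper is mounted at the origin on a cart in front of the work surface, level with it; the furniture and walls round the work are solid. World frame = base frame: x ahead of the robot, y to its left, z up, the work surface at z = 0. Lengths are in m, angles in rad, forces in N, time in s.
With the tool pointing down it reaches from about 0.35 to 0.95 m from the base axis. Payload 17.4 kg.
Tool frame: the origin (TCP) lies midway between the tips of the shut fingers; the grasp point (between the pads) lies 19 mm behind it; z points along the fingers, y is the line along which they close (so a half turn about z gives the same grasp; the last joint's range is limited). The gripper opens to 93 mm and grips with 3 to 60 N. Pads are 15 mm wide; open, the fingers measure 128 mm over their backs; the gripper's body (75 mm by 188 mm) begins 65 mm behind the grasp point.
Start: joints at [1.072, 0.116, 1.442, -0, 1.584, -0.038], TCP at [0.3, 0.605, 0.219] pointing down, gripper open.
Joint ranges: [-2.83, 2.83], [-0.83, 2.19], [0.07, 2.5], [-1.14, 4.28], [0.01, 3], [-2.97, 2.97]. Speed limits (rad/s): [1.89, 1.89, 2.22, 3.14, 3.14, 3.14].

### API

Orientations are given as a 3x3 rotation matrix whose columns are the frame's x, y, z axes.
In Python, from bench import env, fingers, solve_ik, optics, workorder, finder gives the robot as it stands. Calls block until the motion is done:
- env.reach(position, orientation): joint-space move of the TCP to a pose.
- env.move_linear(position, attitude=None, velocity=0.15): straight line of the TCP; attitude=None keeps the orientation; velocity is the mean speed in m/s.
- env.movej(angles): joint-space move.
- fingers.command_gripper(opening, grip_force=None): finger opening in m; grip_force is the grip in N (None keeps the last); returns when the fingers have stopped.
- env.sleep(seconds).
- solve_ik(position, orientation): joint angles nearest the present ones, or None.
- optics.get_image(name): name is "scene" or "top" or "wrist"; returns the picture (480x640x3 uint8, red, green, blue); there is no depth.
- optics.get_calibration(name): a dict with "camera_matrix" (3x3 intrinsics, pixels), "R" (3x3) and "t" (3): a world point X has camera coordinates R X + t. Camera axes: x right, y down, z forward; pixel columns grow to the right and rows downward; lengths in m; the calibration is good to about 2 mm. A picture is of the moment at which its call begins: read the wrist's pose just before it. get_calibration takes no time and is no camera call; for the wrist camera it gives the pose at the moment of the call.
A pose or a line that the arm cannot do raises env.MotionError and nothing moves.
- workorder.hand_in(): hands the job in; it is judged then, once.
Trained networks look in the newest picture that a camera, given by its name, has taken for a name from the list of things; names that differ only in an ending like _2 or _b are one class to them, and where a whole thing is asked for, a point or a joint stands for the part that bears it (a point fixed in the world has none). Each returns a list of dicts, best first, with "score" (0 to 1); they miss things now and then, are a little off and sometimes report something else, mostly with a low value. They report only what shows in the picture. A call takes as long as a camera call.
- finder.spot_in(name, camera): "point" ([column, row] in pixels, amid what is visible of it).
Readings, each from a call of its own:
- env.read_time_s(): time.
- env.read_joint_positions(): joint angles.
- env.read_qd(): joint speeds.
- env.read_effort(): joint torques, N m.
- env.read_tool_pos(): TCP position.
- env.read_orientation(): TCP orientation.
- env.read_force(): force on the tool from outside, world axes, zero at the start.
- env.read_ft_torque(): the same for the moment, N m.
- env.read_gripper_width(): finger opening in m.
- env.read_grip_force(): force on a finger pad.
Only numpy, scipy, OpenCV 4.12 (cv2) and the standard library are available. Lean on these libraries where they do the work, as an engineer would, in place of code of your own. Each camera call takes 0.05 s, during which the arm holds its last target. There are 200 camera calls.

## Working session

There is one attempt and no reset: what is moved stays moved. The work goes in short steps, each a Python script; the robot and the scene stay as the last script left them, time stands still between calls to the robot, and variables do not carry over. Pictures are saved under pics/ and viewed, at most 10 in all, crops included, and the job is handed in when it is done.

```bash
ls; mkdir -p pics; cat > h.py <<'E'
import numpy as np, cv2
from bench import env, fingers, solve_ik, optics, workorder, finder
def save(cam,fn):
    im=optics.get_image(cam); cv2.imwrite('pics/'+fn,im[:,:,::-1]); return im
def ray(cal,px,z):
    K,R,t=map(np.array,(cal["camera_matrix"],cal["R"],cal["t"]))
    d=R.T@np.linalg.solve(K,[px[0],px[1],1.]); c=-R.T@t.ravel()
    return c+d*(z-c[2])/d[2]
def proj(cal,X):
    K,R,t=map(np.array,(cal["camera_matrix"],cal["R"],cal["t"]))
    p=K@(R@np.array(X)+t.ravel()); return p[:2]/p[2]
E
python3 - <<'E'
from h import *
np.set_printoptions(precision=4,suppress=True)
Z=dict(knob_top=.2,punch_tip=.038,fence_mid=.022,blue_dot=.018,red_dot=.018,plate=.018,bottle_green=.19,thread_cone=.08,dye_pot_2=.052,cup_0=.04,press=.139)
for cam in("top","scene"):
    save(cam,cam+"0.png"); cal=optics.get_calibration(cam)
    print(cam,"campos",-np.array(cal["R"]).T@np.array(cal["t"]).ravel())
    for n,z in Z.items():
        for r in finder.spot_in(n,cam)[:2]: print(n,round(r["score"],2),np.round(r["point"],1),ray(cal,r["point"],z)[:2])
print(env.read_time_s(),env.read_orientation())
E
```

```text
bench.py
pics
top campos [ 0.5461 -0.0793  1.2407]
knob_top 0.76 [340.5 249.2] [ 0.6222 -0.0981]
punch_tip 0.59 [341.3 248.5] [ 0.6357 -0.103 ]
blue_dot 0.7 [280.  279.6] [0.5641 0.0467]
plate 0.75 [282.6 280.4] [0.5621 0.0404]
plate 0.53 [425.5 214.7] [ 0.7164 -0.3107]
bottle_green 0.86 [427.6 214.4] [ 0.693  -0.2826]
thread_cone 0.95 [263.4 209. ] [0.7279 0.0774]
dye_pot_2 0.7 [425.9 254.4] [ 0.6171 -0.3022]
dye_pot_2 0.32 [338.5 248.5] [ 0.6347 -0.0961]
cup_0 0.78 [430.3 299.1] [ 0.5116 -0.3115]
press 0.73 [336.3 220.5] [ 0.6902 -0.0911]
press 0.37 [339.8 249.2] [ 0.6267 -0.0977]
scene campos [ 0.3341 -0.6321  0.903 ]
knob_top 0.89 [330.2 229.5] [ 0.6244 -0.1092]
punch_tip 0.66 [327.6 231.7] [0.6822 0.0079]
fence_mid 0.72 [358.3 249.8] [ 0.728  -0.0651]
blue_dot 0.93 [279.9 245.5] [0.5655 0.0374]
blue_dot 0.48 [328.4 229.3] [0.6958 0.0288]
red_dot 0.66 [278.8 246. ] [0.5625 0.0372]
plate 0.92 [282.  242.6] [0.5738 0.0433]
bottle_green 0.97 [410.  318.6] [ 0.6563 -0.3465]
thread_cone 0.56 [332.2 200.6] [0.7225 0.0607]
dye_pot_2 0.66 [370.6 347.4] [ 0.6118 -0.3095]
cup_0 0.94 [324.8 363.7] [ 0.5168 -0.2935]
cup_0 0.43 [327.  229.6] [0.6833 0.0131]
press 0.67 [360.8 247.7] [ 0.6832 -0.138 ]
1.2 [[-0.8957  0.4447 -0.    ]
 [ 0.4447  0.8957 -0.0001]
 [ 0.     -0.0001 -1.    ]]
```

```bash
python3 - <<'E'
import cv2
t=cv2.imread('pics/top0.png')[170:350,180:450]; s=cv2.imread('pics/scene0.png')[150:420,200:480]
cv2.imwrite('pics/c1.png',cv2.resize(t,(780,520),interpolation=cv2.INTER_CUBIC))
cv2.imwrite('pics/c2.png',cv2.resize(s,(612,590),interpolation=cv2.INTER_CUBIC))
E
```

```text
(no output)
```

View pics/c1.png

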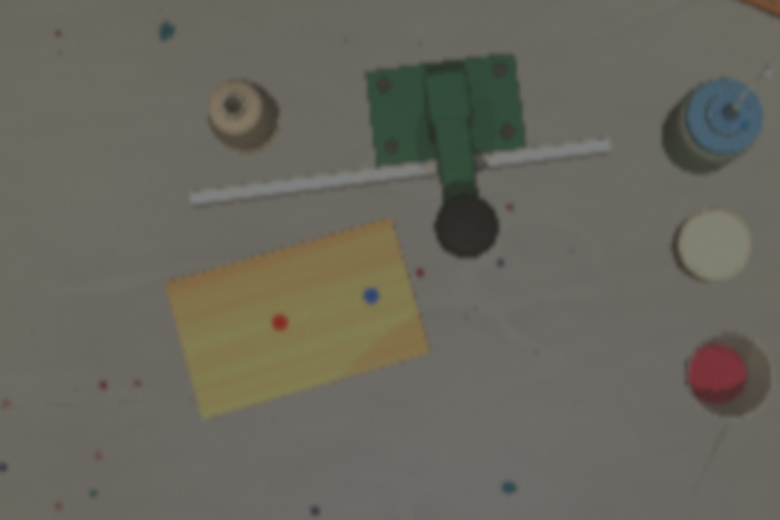

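View pics/c2.png

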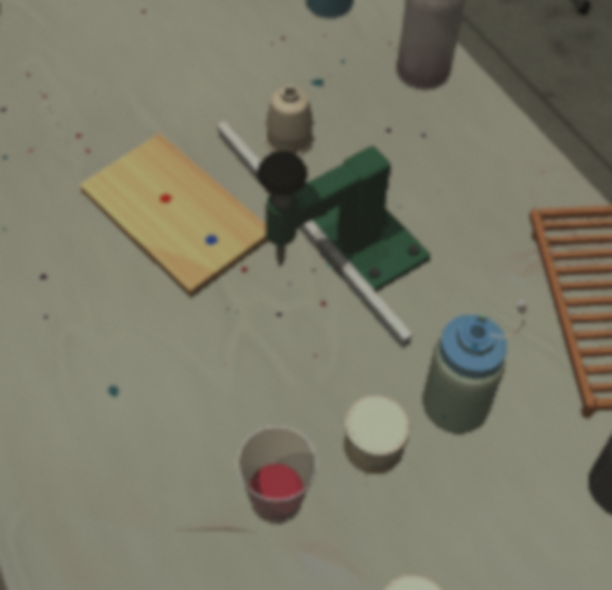

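The top view shows the plate at crop corners (167,282), (390,220), (429,352) and (204,418), with blue at (371,296) and red at (280,322). The knob is at (466,225), and the fence runs from (190,198) to (610,145). Relative to the fence the plate is about 0.15 rad askew. The scene view agrees, and the bystanders stand to the right. Next I'll measure these precisely by segmentation.

```bash
cat >> h.py <<'E'
def cen(im,cond,cal,z,roi):
    """largest blob of cond inside roi (c0,r0,c1,r1): (pixel centre, world xy, area)"""
    m=np.zeros(im.shape[:2],np.uint8); c0,r0,c1,r1=roi; m[r0:r1,c0:c1]=cond[r0:r1,c0:c1]
    n,l,s,c=cv2.connectedComponentsWithStats(m)
    if n<2: return None
    i=1+np.argmax(s[1:,4]); return c[i],ray(cal,c[i],z)[:2],int(s[i,4]),(l==i).astype(np.uint8)
def masks(im):
    h=cv2.cvtColor(im,cv2.COLOR_RGB2HSV).astype(int); H,S,V=h[...,0],h[...,1],h[...,2]
    return dict(blue=(H>100)&(H<135)&(S>90),red=((H<7)|(H>172))&(S>130),wood=(H>10)&(H<32)&(S>90),black=V<50,white=(V>125)&(S<45)),h
E
python3 - <<'E'
from h import *
np.set_printoptions(precision=4,suppress=True)
im=cv2.imread('pics/top0.png')[:,:,::-1].copy(); cal=optics.get_calibration("top"); m,h=masks(im)
print("hsv blue,red,wood,knob,fence,table",[h[r,c] for c,r in((308,272),(277,281),(260,290),(341,248),(290,234),(380,300))])
roi=(230,200,335,320)
for k in("blue","red"): print(k,cen(im,m[k],cal,.018,roi)[:3])
p=cen(im,m["wood"]|m["red"]|m["blue"],cal,.018,roi)
w=cv2.findContours(p[3],0,1)[0][0]; r=cv2.minAreaRect(w); print("plate",p[2],[ray(cal,q,.018)[:2] for q in cv2.boxPoints(r)])
k=cen(im,m["black"],cal,.19,(320,230,362,265)); print("knob",k[:3],cv2.minEnclosingCircle(cv2.findContours(k[3],0,1)[0][0]))
for c in(255,280,310,370,385): print(c,im[215:248,c].sum(1)//3)
sc=cv2.imread('pics/scene0.png')[:,:,::-1].copy(); cs=optics.get_calibration("scene"); ms,_=masks(sc)
for k_ in("blue","red"): print("scene",k_,cen(sc,ms[k_],cs,.018,(230,200,320,290))[:3])
k2=cen(sc,ms["black"],cs,.19,(310,212,350,245)); print(k2[:3])
E
```

```text
hsv blue,red,wood,knob,fence,table [array([110, 138, 109]), array([  3, 181, 131]), array([ 23, 103, 129]), array([24, 27, 47]), array([ 20,   6, 121]), array([ 21,  17, 107])]
blue (array([308., 272.]), array([ 0.5814, -0.0215]), 9)
red (array([276.3846, 281.3846]), array([0.56  , 0.0555]), 13)
plate 3764 [array([0.5951, 0.1511]), array([ 0.6467, -0.0384]), array([ 0.5343, -0.0691]), array([0.4833, 0.1192])]
knob (array([340.9408, 247.2722]), array([ 0.6269, -0.0993]), 338) ((341.0, 246.88235473632812), 10.719062805175781)
255 [ 76  73  80  91  98 101 102 101 101 102 102 102 102 102 102 102 102 102
 100 100 109 123 127 123 108  94  98 102 101 102 102 101 102]
280 [103 102 103 103 102 102 102 102 102 102 102 102 101 102 102 102 105 115
 124 127 123 106  93  99 102 103 102 102 102 103 103 103 103]
310 [ 63  63  63  63  63  65  68  72  73  72  72  72  82 103 122 126 122 106
  92  97 100 100 101 102 102 102 103 103 103 102 103 102 101]
370 [103 103 103 103 105 114 124 127 124 110  96  99 102 102 103 103 102 103
 103 103 103 103 103 103 103 103 103 104 104 104 104 104 103]
385 [102 102 105 114 124 127 124 112  99  99 101 103 102 102 103 102 102 103
 102 102 102 103 102 103 103 103 103 102 102 103 103 102 102]
scene blue (array([296.    , 259.2857]), array([ 0.5826, -0.0189]), 7)
scene red (array([275.2857, 240.4286]), array([0.5619, 0.0573]), 7)
(array([331.3785, 232.9542]), array([ 0.6263, -0.111 ]), 502)
```

```bash
python3 - <<'E'
from h import *
np.set_printoptions(precision=4,suppress=True)
im=cv2.imread('pics/top0.png').mean(2); cal=optics.get_calibration("top")
P=[]
for c in list(range(250,322,3))+list(range(358,390,3)):
    r0=237-(c-255)*.131; r=np.arange(int(r0)-4,int(r0)+6); v=np.clip(im[r,c]-106,0,None)
    if c<300 or c>357: P.append(ray(cal,(c,(v*r).sum()/v.sum()),.022)[:2])
P=np.array(P); a=np.polyfit(P[:,1],P[:,0],1); print("fit",a,"res",np.std(P[:,0]-np.polyval(a,P[:,1])))
psi=-np.arctan(a[0]); X=np.array([np.cos(psi),np.sin(psi)]); Y=np.array([-X[1],X[0]])
# ends: profile along the fence
cc=np.arange(238,400,.25); rr=237-(cc-255)*.131
pr=cv2.remap(im.astype(np.float32),cc.astype(np.float32)[None],rr.astype(np.float32)[None],1)[0]
on=np.where(pr>113)[0]; e=[ray(cal,(cc[i],rr[i]),.022)[:2] for i in(on[0],on[-1])]
print("ends",e,np.linalg.norm(e[0]-e[1]),"psi",psi)
mid=(e[0]+e[1])/2; org=mid-.066*X-.045*Y; print("origin from fence",org, "knob says", .6269,-.0993)
R=np.array([X,Y])
for n,q in dict(knob=(.6269,-.0993),blue=(.5818,-.0205),red=(.5608,.0562)).items(): print(n,R@(np.array(q)-org))
cs=optics.get_calibration("scene")
for n,c in(("top",cal),("scene",cs)):
    for z in(.2,.178): print(n,z,proj(c,[*org,z]),proj(c,[.6269,-.0993,z]))
E
```

```text
fit [-0.111   0.6809] res 0.0003683381614113326
ends [array([0.666 , 0.1294]), array([ 0.7063, -0.2251])] 0.35671884229985934 psi 0.11051088730297798
origin from fence [ 0.6255 -0.0999] knob says 0.6269 -0.0993
knob [0.0015 0.0004]
blue [-0.0347  0.0837]
red [-0.0471  0.1622]
top 0.2 [341.3209 247.5894] [341.0352 246.9128]
top 0.178 [341.1304 248.3836] [340.8506 247.721 ]
scene 0.2 [328.501  226.1707] [328.9902 225.7382]
scene 0.178 [328.3727 233.1663] [328.8531 232.7363]
```

```bash
cat >> h.py <<'E'
ORG=np.array([.626,-.0997]); PSI=.112
X=np.array([np.cos(PSI),np.sin(PSI)]); Y=np.array([-X[1],X[0]])
def W(x,y,z): return [*(ORG+x*X+y*Y),z]
def press(p): return np.array([X,Y])@(np.array(p)[:2]-ORG)
DOWN=np.column_stack([[*-X,0],[*Y,0],[0,0,-1.]])        # fingers spread along the fence
SIDE=np.column_stack([[*Y,0],[*X,0],[0,0,-1.]])        # fingers spread across the fence
def force(d): return float(np.dot(np.array(env.read_force())[:2],d))
def look(tag=None):
    """dots in the press frame, from the top camera"""
    im=save("top",tag) if tag else optics.get_image("top"); cal=optics.get_calibration("top"); m,_=masks(im); o={}
    for k in("blue","red"):
        r=cen(im,m[k],cal,.018,(200,180,400,330)); o[k]=None if r is None else (np.round(press(r[1]),4),r[2])
    return o
E
python3 - <<'E'
from h import *
fingers.command_gripper(.09)
env.reach(W(-.16,.155,.12),DOWN); env.move_linear(W(-.16,.155,.007),DOWN,.2)
f0=np.array(env.read_force()); print("f0",f0,env.read_time_s())
env.move_linear(W(-.080,.155,.007),velocity=.05)
x=-.080
while x<-.058:
    x+=.001; env.move_linear(W(x,.155,.007),velocity=.04)
    f=-force(X)+f0[:2]@X
    if f>12: break
print(x,f,press(env.read_tool_pos()),env.read_time_s())
env.sleep(.3); print(look("p1.png"),env.read_force(),env.read_time_s())
E
```

```text
f0 [-0.74303768  0.32809338 -0.14141472] 4.3583
-0.06599999999999999 20.70165343396658 [-0.06775827  0.15503997] 9.6083
{'blue': (array([-0.0002,  0.0721]), 8), 'red': (array([0.0005, 0.1514]), 13)} [-21.14868514  -1.91355598  14.99594908] 9.9583
```

```bash
python3 - <<'E'
from h import *
env.move_linear(W(-.09,.155,.007),velocity=.15); env.move_linear(W(-.09,.155,.06),velocity=.2)
print(look("p2.png"))
fingers.command_gripper(.05)
env.reach(W(-.0,.265,.06),SIDE); print(env.read_joint_positions(),env.read_time_s())
env.move_linear(W(0,.265,.010),velocity=.15)
env.move_linear(W(.001,.182,.010),velocity=.06); print(look(),env.read_force())
env.move_linear(W(.001,.174,.010),velocity=.04); env.sleep(.2)
print(look("p3.png"),press(env.read_tool_pos()),env.read_force(),env.read_time_s())
sc=save("scene","p3s.png"); cs=optics.get_calibration("scene"); ms,_=masks(sc)
for k in("blue","red"):
    r=cen(sc,ms[k],cs,.018,(250,200,350,290)); print("scene",k,r and (press(r[1]),r[2],r[0]))
E
```

```text
{'blue': (array([-0.0003,  0.0716]), 7), 'red': (array([-0.0005,  0.1516]), 16)}
[ 2.26311663e-01  8.13729176e-02  1.74132720e+00 -4.28410168e-05
  1.31899705e+00  1.13488834e-01] 13.1
{'blue': None, 'red': (array([-0.0004,  0.0844]), 14)} [-3.14335657  5.48739525  3.06642648]
{'blue': None, 'red': (array([-0.0005,  0.0768]), 13)} [0.00102764 0.17392213] [-0.23674476 -0.08217666 -0.05094673] 15.7667
scene blue (array([ 0.00198783, -0.00234085]), 6, array([329. , 277.5]))
scene red (array([0.00075926, 0.07826167]), 8, array([309.75, 254.75]))
```

```bash
python3 - <<'E'
from h import *
s=cv2.imread('pics/p3s.png'); cs=optics.get_calibration("scene")
print("tip",proj(cs,W(0,0,.038)),"under",proj(cs,W(0,0,.018)),"+-5mm y",proj(cs,W(0,.005,.018)),"guide bottom",proj(cs,W(0,0,.094)))
for e in(-.135,.225): print("fence end",proj(cs,W(.06,e,.022)))
cv2.imwrite('pics/c3.png',cv2.resize(s[200:300,270:390],(720,600),interpolation=cv2.INTER_CUBIC))
E
```

```text
tip [327.81889437 272.24504719] under [327.72563052 277.19888035] +-5mm y [326.51787301 275.72161018] guide bottom [328.09524511 257.56631033]
fence end [384.67862136 305.82682991]
fence end [298.36494383 206.77896444]
```

View pics/c3.png

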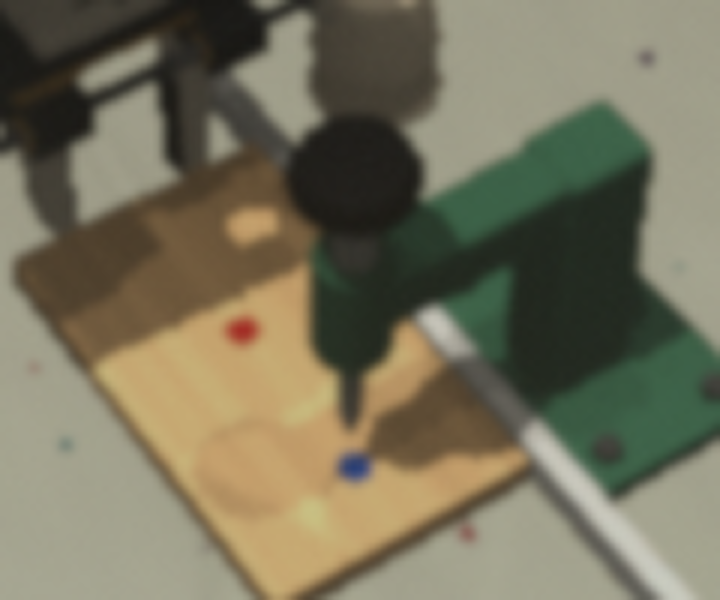

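Tip is at crop (351,430), pixel (328.5,271.7), as predicted. The blue dot at (354,467) is about 3 mm past the tip, inside the 7 mm tolerance, so I press.

```bash
cat >> h.py <<'E'
def punch():
    """from above the knob: press by steps until the stop, let up"""
    env.move_linear(W(0,0,.206),velocity=.15); f0=env.read_force()[2]; z=.186
    env.move_linear(W(0,0,z),velocity=.08); log=[]
    while z>.172:
        f=env.read_force()[2]-f0; log.append((round(z,4),round(f,1)))
        if f>9: break
        z-=.0005; env.move_linear(W(0,0,z),velocity=.02)
    env.sleep(.2); print("force",env.read_force()[2]-f0,env.read_tool_pos()[2],log)
    env.move_linear(W(0,0,.24),velocity=.1)
E
python3 - <<'E'
from h import *
env.move_linear(W(0,.19,.010),velocity=.1); env.move_linear(W(0,.19,.24),velocity=.25)
print(look("p4.png"),env.read_time_s())
fingers.command_gripper(0.)
env.move_linear(W(0,0,.225),velocity=.2); punch()
print(env.read_time_s())
E
```

```text
{'blue': None, 'red': (array([-0.0009,  0.0766]), 14)} 17.2417
force 11.679566074757973 0.1791289079844495 [(0.186, np.float64(2.0)), (0.1855, np.float64(2.7)), (0.185, np.float64(3.1)), (0.1845, np.float64(3.1)), (0.184, np.float64(2.5)), (0.1835, np.float64(3.4)), (0.183, np.float64(2.7)), (0.1825, np.float64(3.1)), (0.182, np.float64(3.4)), (0.1815, np.float64(3.6)), (0.181, np.float64(3.0)), (0.1805, np.float64(2.5)), (0.18, np.float64(2.9)), (0.1795, np.float64(5.6)), (0.179, np.float64(7.7)), (0.1785, np.float64(8.9)), (0.178, np.float64(11.8))]
24.9
```

Contact came at z = 0.180, as expected, and the press reached about 11.7 N. Next I slide on to red.

```bash
python3 - <<'E'
from h import *
env.move_linear(W(0,.195,.24),velocity=.25); fingers.command_gripper(.05)
env.move_linear(W(0,.195,.010),velocity=.25); print(look())
env.move_linear(W(.001,.106,.010),velocity=.06)
env.move_linear(W(.001,.098,.010),velocity=.03); env.sleep(.3)
print(press(env.read_tool_pos()),env.read_force())
env.move_linear(W(0,.11,.010),velocity=.1); env.move_linear(W(0,.11,.07),velocity=.2)
print(look("p5.png"))
sc=save("scene","p5s.png"); cs=optics.get_calibration("scene"); ms,_=masks(sc)
for k in("blue","red"):
    r=cen(sc,ms[k],cs,.018,(270,200,380,320)); print("scene",k,r and (press(r[1]),r[2],r[0]))
cv2.imwrite('pics/c5.png',cv2.resize(sc[200:320,270:414,::-1],(720,600),interpolation=cv2.INTER_CUBIC)); print(env.read_time_s())
E
```

```text
{'blue': None, 'red': (array([-0.0005,  0.0768]), 13)}
[0.00101882 0.09787245] [-0.40897114 -0.45586414  0.27372541]
{'blue': (array([-0.0007, -0.0792]), 11), 'red': None}
scene blue (array([ 0.0009788 , -0.07762959]), 11, array([347.63636364, 300.90909091]))
scene red (array([0.00158246, 0.00269305]), 11, array([327.63636364, 276.09090909]))
31.0583
```

View pics/c5.png

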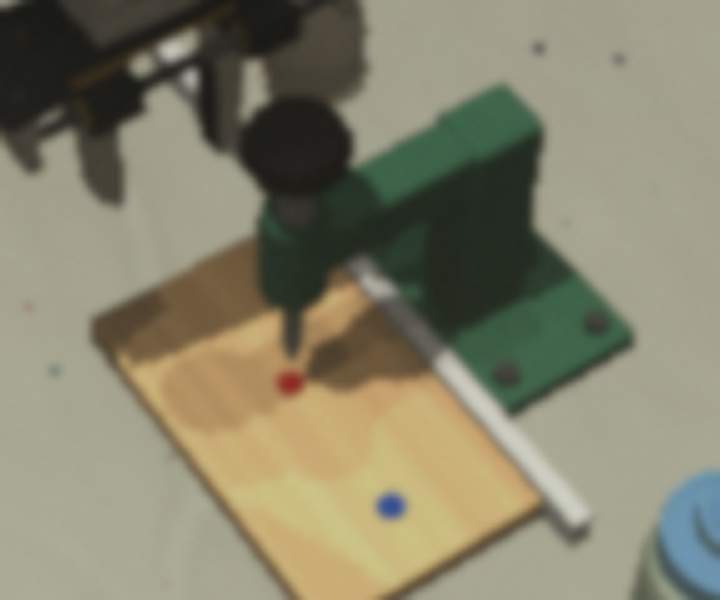

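The red dot at crop (290,384) sits within about 2 mm of the tip at (291,356), and the plate is still flush. Punching red.

```bash
python3 - <<'E'
from h import *
env.move_linear(W(0,.11,.24),velocity=.25); fingers.command_gripper(0.)
env.move_linear(W(0,0,.225),velocity=.2); punch()
env.move_linear(W(-.1,.2,.28),velocity=.25); env.sleep(.3)
print(look("p6.png"),env.read_time_s())
sc=save("scene","p6s.png"); cs=optics.get_calibration("scene"); ms,_=masks(sc)
for k in("blue","red"):
    r=cen(sc,ms[k],cs,.018,(270,200,380,320)); print("scene",k,r and (press(r[1]),r[2],r[0]))
cv2.imwrite('pics/c6.png',cv2.resize(sc[180:400,250:470,::-1],(600,600),interpolation=cv2.INTER_CUBIC))
E
```

```text
force 9.19558671262832 0.17933567473588402 [(0.186, np.float64(2.2)), (0.1855, np.float64(2.9)), (0.185, np.float64(2.6)), (0.1845, np.float64(2.9)), (0.184, np.float64(2.2)), (0.1835, np.float64(2.9)), (0.183, np.float64(2.3)), (0.1825, np.float64(3.1)), (0.182, np.float64(3.0)), (0.1815, np.float64(2.2)), (0.181, np.float64(2.9)), (0.1805, np.float64(1.8)), (0.18, np.float64(3.0)), (0.1795, np.float64(4.9)), (0.179, np.float64(7.3)), (0.1785, np.float64(9.2))]
{'blue': (array([-0.0007, -0.0792]), 11), 'red': None} 40.3167
scene blue (array([ 0.0009788 , -0.07762959]), 11, array([347.63636364, 300.90909091]))
scene red (array([0.00158246, 0.00269305]), 11, array([327.63636364, 276.09090909]))
```

View pics/c6.png

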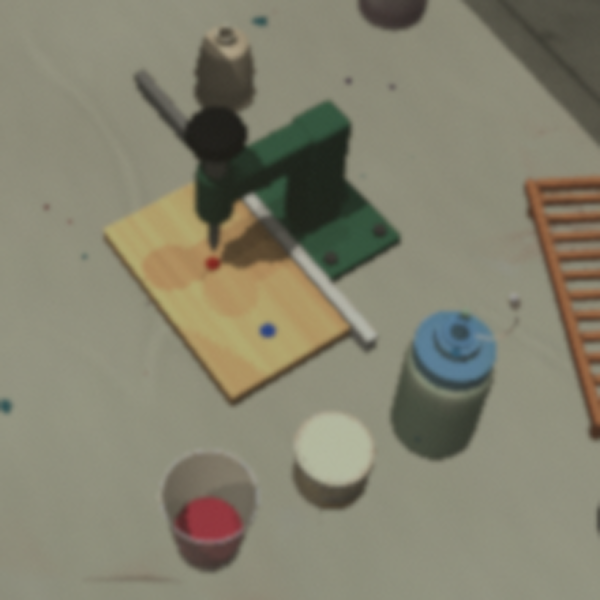

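The plate is flush against the fence, with the red dot (213,264) under the raised tip (214,245). The bystanders are undisturbed and the robot is clear.

```bash
python3 -c "
from h import *
print(workorder.hand_in())"
```

```text
the job is handed in; nothing more can be done
None
```

The job is handed in, but the hand-in call returned no verdict: blue was punched about 3 mm off centre and red about 2 mm off by my camera measurements, the plate lies flush against the fence with the punch up, the bystanders look undisturbed, and it took about 40 s.

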